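# Snap the retaining clip onto a door-rack pivot pin with a fork tool

## Task

The cupboard's door rack needs the orange split clip on its pivot pin: take the blue-handled fork from its stand and use its prongs to push the clip along the ledge, open end first, into the pin's groove until it snaps fully home. Push steadily and gently, it is brittle plastic; never touch the clip with the fingers. Then lay the fork back in its stand as you found it and let go, leaving the jars, ramekin and snack box alone.

Things in the scene. Friction and masses are not known exactly. Their poses are not given: they have to be found in the camera images.
- rack: Fixed door-rack pivot with a shallow white bin behind it. Origin: on the upright pin's axis at shelf height; x is the push direction, from the open ledge over the pin to the bin. Ledge: aluminium plate 66 mm wide, 8 thick, top 75 mm above the shelf, x -62 to +28. Below it a 40 mm square post and a base plate (x -60 to +50, 90 wide, 6 thick). Bin: x 77 to 173, 320 wide, rim 49 high.
- pin_groove (a point): On the steel pin's axis at the ledge's top face: where the clip's origin is when the clip is fully home. Groove: 14 mm diameter, from the ledge up 11 mm; above it the pin's head, 22 mm diameter, up to 20 mm above the ledge.
- clip: Loose orange split clip, 8 mm thick, 26 g, flat on the ledge before the pin, jaws towards the pin. Origin: underside, where the pin's axis is once home; x to the open end. Back bar x -15 to -7, 44 wide in y: its front face stops on the pin. A tail 10 wide juts back to x -27. Two jaws reach x +10, 32 over both, with round noses 10 mm apart, each sprung outwards in y by 2 mm to pass the pin.
- clip_back (a point): Middle of the clip's rear face (x -15, z 4 in the clip's frame), inside the tail's root; the prongs press left and right of the tail. Felt when pushing: noses meet the pin about 12 mm short of home, resistance peaks at some 6 to 13 N, drops almost away from 6 mm short of home, then turns solid at home. Stopped before the solid stop it is not seated. Over 22 N of push breaks it.
- fork: Loose push fork, about 100 g. Origin: underside of the handle under the grip place; x along the tool to the prongs, z up. Blue handle x -50 to +30 mm, 20 wide, z 0 to 18: grip it across y near x 0. Steel head z 5 to 13: shank 12 wide, crossbar 10 deep and 36 wide, then two prongs 22 long, each 9 wide, 18 mm gap: it takes the clip's tail while the prong tips press on the back bar.
- handle_front (a point): Middle of the front end of the fork's blue handle: x 30, y 0, z 9 mm in the fork's frame. The fork's length is adjustable: its steel head slides in the handle and is clamped at a setting that differs each time and is not reported, prong tips 56 to 84 mm ahead of this point. The clamp does not slip at the forces of this job.
- stand: Fixed grey stand. Origin: its underside, below the fork's grip place; x along the fork as it lies (prongs to +x). The fork lies level with its origin 36 mm above the stand's origin. Rests 12 mm long at x -40 (top 36, under the handle) and x +42 (top 41, under the shank), with side cheeks 8 mm higher leaving 5 mm play each side. Base plate 6 mm thick. Between the rests is room for fingers.
- jar_a: Small amber glass jar with white lid, 52 mm diameter, 85 mm high, standing in the bin; origin at its underside. Leave alone.
- jar_b: Small green glass jar with white lid, 52 mm diameter, 85 mm high, standing in the bin; origin at its underside. Leave alone.
- ramekin: White ceramic mini ramekin, 72 mm diameter, 40 mm high, on the shelf; origin at its underside. Leave alone.
- snack_box: Plastic snack box with green latched lid, 136 x 98 x 57 mm, on the shelf; origin at its underside. Leave alone.
Things that resemble listed ones, but are neither listed nor needed, are in the scene too. Of the things like the fork, leave any that is brown; of the rest the smaller one is meant.

How it is judged:
On the way, in this order (a step that is already met when the one before it is completed fails the run):
1. the fork is lifted out of its stand in the fingers (z of fork in the frame of stand above 0.055 m and contact force between the fingers and fork above 1 N), for 0.2 s.
2. the clip is home in the groove (within 2 mm), the held fork still behind it (horizontal distance between clip and pin_groove below 0.002 m and contact force between the fingers and fork above 1 N and distance between fork and clip below 0.135 m), for 0.2 s.
At the end, for the whole second after the job is handed in: The clip lies flat in the groove, its origin within 2 mm of the pin's axis; the fork lies level and still in its stand, prongs to the stand's +x, within 12 mm lengthwise and 8 mm sideways of its proper place, released (horizontal distance between clip and pin_groove below 0.002 m and distance between clip and pin_groove below 0.005 m and angle between clip's own z axis and vertical below 0.15 rad and x of fork in the frame of stand between -0.015 and 0.012 m and y of fork in the frame of stand between -0.008 and 0.008 m and z of fork in the frame of stand between 0.033 and 0.04 m and angle between fork's own z axis and vertical below 0.08 rad and x of handle_front in the frame of stand above 0.01 m and linear speed of each of fork, clip below 0.01 m/s); the robot touches nothing.
It fails at once if the fork pushes on the clip with more than 22 N (contact force between fork and clip above 22 N).
It fails at once if the robot itself touches the clip (contact force between any of the fingers, the arm and clip above 0.3 N).
It fails at once if a jar, the ramekin or the snack box is shifted by more than 15 mm (distance of any of jar_a, jar_b, ramekin, snack_box from where it was at the start of the episode above 0.015 m).
It also fails if it takes over 67 s, if anything falls off the work surface, if the arm or the gripper's body presses on something with over 40 N, if the wrist force passes 120 N, or if a joint passes its speed limit or range.

## Robot

A 6-joint arm with a two-finger parallel gripper is mounted at the origin on the work surface. World frame = base frame: x ahead of the robot, y to its left, z up, the work surface at z = 0. Lengths are in m, angles in rad, forces in N, time in s.
With the tool pointing down it reaches from about 0.375 to 0.975 m from the base axis. Payload 3.8 kg.
Tool frame: the origin (TCP) lies midway between the tips of the shut fingers; the grasp point (between the pads) lies 19 mm behind it; x points along the fingers, y is the direction in which the jaws open and shut, and the axes are right-handed (so a half turn about x gives the same grasp; the last joint's range is limited). The gripper opens to 88 mm and grips with 3 to 60 N. Pads are 18 mm wide; open, the fingers measure 123 mm over their backs; the gripper's body (75 mm by 187 mm) begins 45 mm behind the grasp point.
Start: joints at [1.259, 0.264, 1.604, -0, 1.274, -0.037], TCP at [0.183, 0.65, 0.239] pointing down, gripper open.
Joint ranges: [-2.63, 2.63], [-0.94, 2.18], [0.31, 2.57], [-1.31, 4.45], [0, 2.66], [-2.55, 2.55]. Speed limits (rad/s): [2.57, 2.57, 3.14, 3.14, 3.14, 3.14].

## Interface

Orientations are given as a rotation vector (axis times angle).
In Python, from cell import manip, inverse_kinematics, cams, order gives the robot as it stands. Calls block until the motion is done:
- manip.move_pose(position, orientation): joint-space move of the TCP to a pose.
- manip.move_linear(position, rate=0.15, rot=None): straight line of the TCP; rot=None keeps the orientation; rate is the mean speed in m/s.
- manip.set_joints(angles): joint-space move.
- manip.set_gripper(opening, force=None): finger opening in m; force is the grip in N (None keeps the last); returns when the fingers have stopped.
- manip.dwell(seconds).
- inverse_kinematics(position, orientation): joint angles nearest the present ones, or None.
- manip.state(): the state.
- cams.capture(name): name is "scene" or "top"; returns a dict with "image" (420x560x3 uint8, blue, green, red), "z_map" (420x560 float32, m along the optical axis (not along the pixel's ray), 0 where there is no reading), "intrinsics" (3x3 intrinsics, pixels), "position" and "orientation" of the camera in the world. Camera axes: x right, y down, z forward; pixel columns grow to the right and rows downward; lengths in m; the calibration is good to about 2 mm. A picture is of the moment at which its call begins.
A pose or a line that the arm cannot do raises manip.IKError and nothing moves.
- order.close_job(): hands the job in, once; it reports no verdict.
The state is a dict: "clock": time; "joint_pos": joint angles; "joint_velocities": joint speeds; "tau": joint torques, N m; "tool_pos": TCP position; "tcp_rot": TCP orientation; "contact_force": force on the tool from outside, world axes, zero at the start; "moment": the same for the moment, N m; "gripper_width": finger opening in m.
Only numpy, scipy, OpenCV 4.12 (cv2) and the standard library are available. Lean on these libraries where they do the work, as an engineer would, in place of code of your own. Each camera call takes 0.05 s, during which the arm holds its last target. There are 200 camera calls.

## Working session

There is one attempt and no reset: what is moved stays moved. The work goes in short steps, each a Python script; the robot and the scene stay as the last script left them, time stands still between calls to the robot, and variables do not carry over. Pictures are saved under pics/ and viewed, about 8 in all and at most 12, crops included, and the job is handed in when it is done.

```bash
ls; mkdir -p pics; python3 - <<'E'
from cell import manip,cams
import cv2,numpy as np
s=manip.state();print({k:np.round(v,3) for k,v in s.items()})
for n in("scene","top"):
    c=cams.capture(n);np.savez(f"pics/{n}0.npz",**c);cv2.imwrite(f"pics/{n}0.png",c["image"]);print(n,c["intrinsics"],c["position"],c["orientation"])
E
```

```text
pics
{'clock': np.float64(0.0), 'joint_pos': array([ 1.259,  0.265,  1.605,  0.   ,  1.274, -0.037]), 'joint_velocities': array([ 0.002,  0.001,  0.001,  0.001, -0.001,  0.   ]), 'tau': array([ 1.0000e-03, -5.0211e+01, -3.5688e+01,  7.3000e-02,  3.0000e-02,
       -0.0000e+00]), 'tool_pos': array([0.183, 0.649, 0.237]), 'tcp_rot': array([ 0.214,  1.56 , -0.217]), 'contact_force': array([-0.413,  0.605, -0.17 ]), 'moment': array([0.063, 0.034, 0.009]), 'gripper_width': np.float64(0.088)}
scene [[411.72414961   0.         284.40661134]
 [  0.         411.72414961 203.67411072]
 [  0.           0.           1.        ]] [ 0.95563154 -0.10128755  0.78538658] [-2.0036958  -1.81606289  0.48122003]
top [[403.73212      0.         277.56210655]
 [  0.         403.73212    217.86024816]
 [  0.           0.           1.        ]] [ 0.38718178 -0.06017456  0.89023385] [-2.15103128  2.11341681 -0.15341727]
```

View pics/top0.png

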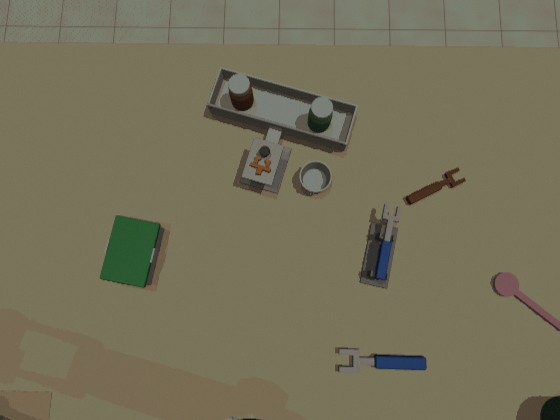

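View pics/scene0.png

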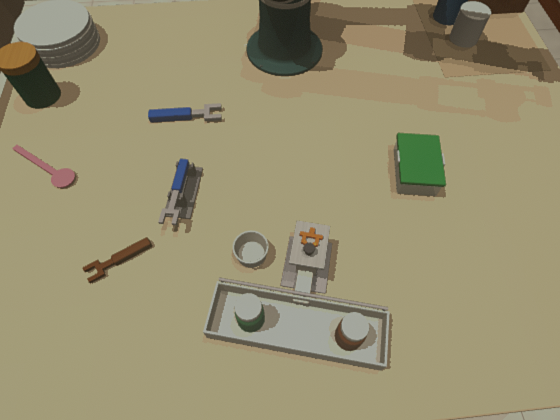

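Top view: three fork-like things. The brown one is at (435,188), which I leave. A blue one lies in the grey stand at (385,240), and a larger-looking blue one lies loose on the shelf at (385,362). The one in the stand should be the one meant; I'll check sizes and an enlarged crop. The clip is at (262,166), the pin at (265,152), the bin at (282,108) and the ramekin at (315,177).

```bash
cat > h.py <<'E'
import numpy as np,cv2
from scipy.spatial.transform import Rotation as R
def cloud(c):
    K=c["intrinsics"];v,u=np.indices(c["z_map"].shape);z=c["z_map"]
    p=np.stack([(u-K[0,2])/K[0,0]*z,(v-K[1,2])/K[1,1]*z,z],-1)
    P=p@R.from_rotvec(c["orientation"]).as_matrix().T+c["position"];P[z==0]=np.nan;return P
def ray(c,uv,h):
    K=c["intrinsics"];uv=np.atleast_2d(np.asarray(uv,float))
    d=np.c_[(uv-K[:2,2])/[K[0,0],K[1,1]],np.ones(len(uv))]@R.from_rotvec(c["orientation"]).as_matrix().T
    return (c["position"]+d*((h-c["position"][2])/d[:,2])[:,None])[:,:2]
def mask(c,lo,hi):return cv2.inRange(cv2.cvtColor(c["image"],cv2.COLOR_BGR2HSV),lo,hi)
def blobs(m,amin=25):
    n,l,st,ce=cv2.connectedComponentsWithStats(m);return [(l==i) for i in range(1,n) if st[i,4]>=amin]
def rect(c,b,h):
    uv=np.argwhere(b)[:,::-1];p=ray(c,uv,h)
    (x,y),(w,l),a=cv2.minAreaRect((p*1000).astype(np.float32));return np.round([x,y,w,l,a],1)
E
python3 - <<'E'
from h import *
for n in("top","scene"):
    c=dict(np.load(f"pics/{n}0.npz"));P=cloud(c)
    for nm,lo,hi,h in(("blue",(105,120,40),(130,255,255),.054),("orange",(5,170,110),(16,255,255),.083)):
        for b in blobs(mask(c,lo,hi)):
            uv=np.argwhere(b).mean(0)[::-1];print(n,nm,b.sum(),uv.round(),"medz",np.nanmedian(P[b][:,2]).round(4),rect(c,b,h if nm=="orange" or np.nanmedian(P[b][:,2])>.03 else .02))
a=cv2.resize(dict(np.load("pics/top0.npz"))["image"][195:295,340:420],None,fx=5,fy=5,interpolation=2)
b=cv2.resize(dict(np.load("pics/top0.npz"))["image"][125:205,230:310],(400,400),interpolation=2)
cv2.imwrite("pics/crop1.png",np.clip(1.6*np.hstack([a[:400 if 0 else 500],np.vstack([b,np.zeros((100,400,3),np.uint8)])]).astype(float),0,255).astype(np.uint8))
E
```

```text
top blue 361 [383. 260.] medz 0.0539 [ 436.7 -265.7   19.2   78.4   78.6]
top blue 652 [400. 362.] medz 0.0233 [ 229.6 -303.6  102.8   25.8   89.7]
top orange 71 [259. 166.] medz 0.0838 [621.1  -7.3  38.2  21.2  50.3]
scene blue 266 [169. 112.] medz 0.0241 [ 225.4 -307.    98.3   21.2   89.3]
scene blue 232 [179. 174.] medz 0.0544 [ 437.  -268.7   17.2   74.1   79. ]
scene orange 135 [310. 236.] medz 0.0834 [627.2 -12.2  35.7  38.2  18.2]
```

View pics/crop1.png

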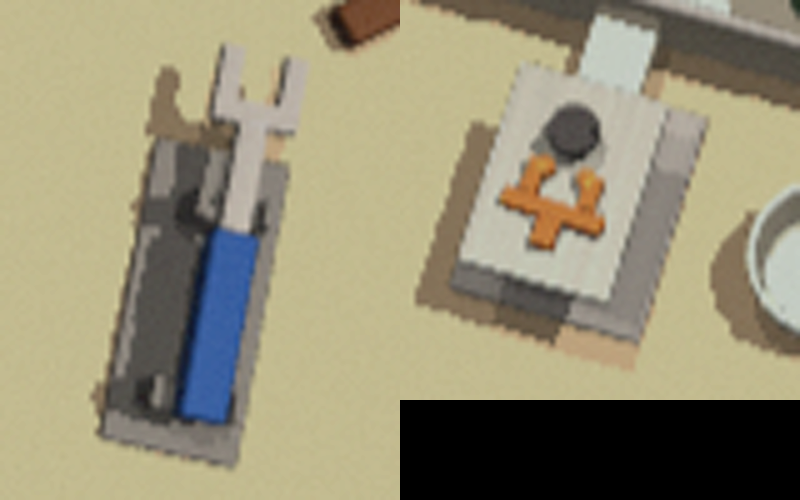

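The crop shows the fork in the stand with a 78x19 mm handle, matching the 80x20 given. The loose blue one measures about 100x25 mm, so it is the lookalike. The clip lies with its jaws towards the dark pin head, its tail at lower left (545,240) and its bar from (500,195) to (603,230). Next I measure the axes, pin, clip and prong tips.

```bash
cat > meas.py <<'E'
from h import *
def axis_of(p):
    m=p.mean(0);w,V=np.linalg.eigh(np.cov((p-m).T));return m,V[:,1]
if __name__=="__main__":
  for n in("top","scene"):
    c=dict(np.load(f"pics/{n}0.npz"));P=cloud(c)
    b=[x for x in blobs(mask(c,(105,120,40),(130,255,255))) if np.nanmedian(P[x][:,2])>.04][0]
    b&=abs(P[...,2]-.054)<.004
    p=ray(c,np.argwhere(b)[:,::-1],.054);m,d=axis_of(p);d*=np.sign(d[0]);s=(p-m)@d;t=(p-m)@[-d[1],d[0]]
    print(n,"handle mid",(m+d*(s.max()+s.min())/2+np.array([-d[1],d[0]])*(t.max()+t.min())/2).round(4),"yaw",np.degrees(np.arctan2(d[1],d[0])).round(2),"len",np.ptp(s).round(4),np.ptp(t).round(4))
    o=m+d*((s.max()+s.min())/2+.01); f=np.array([-d[1],d[0]])
    # head points
    q=P[...,:2]-o;x=q@d;y=q@f
    hd=(x>.035)&(x<.13)&(abs(y)<.025)&(abs(P[...,2]-.049)<.006)
    pp=ray(c,np.argwhere(hd)[:,::-1],.049);x=(pp-o)@d;y=(pp-o)@f
    print("  head x max",np.sort(x)[-6:].round(4),"y range",y[x>.07].min().round(4),y[x>.07].max().round(4))
    # ledge
    near=np.linalg.norm(P[...,:2]-[.64,-.01],axis=-1)<.09
    L=near&(abs(P[...,2]-.075)<.0035)
    l=max(blobs(L.astype(np.uint8)),key=np.sum);pl=ray(c,np.argwhere(l)[:,::-1],.075)
    print("  ledge",cv2.minAreaRect((pl*1000).astype(np.float32)))
    H=near&(abs(P[...,2]-.095)<.004)
    for bb in blobs(H.astype(np.uint8),8):
        ph=ray(c,np.argwhere(bb)[:,::-1],.095);print("  pin",bb.sum(),cv2.minEnclosingCircle((ph*1000).astype(np.float32)),ph.mean(0).round(4))
    o=mask(c,(4,150,80),(18,255,255))>0;o&=near&(abs(P[...,2]-.083)<.006)
    po=ray(c,np.argwhere(o)[:,::-1],.083);print("  clip",o.sum(),po.mean(0).round(4),cv2.minAreaRect((po*1000).astype(np.float32)))
    bn=(abs(P[...,2]-.049)<.005)&(P[...,0]>.6)&(P[...,0]<.95)&(abs(P[...,1])<.25)
    pb=ray(c,np.argwhere(bn)[:,::-1],.049);print("  binrim",cv2.minAreaRect((pb*1000).astype(np.float32)))
E
python3 meas.py
```

```text
top handle mid [ 0.437  -0.2657] yaw -11.45 len 0.078 0.0192
  head x max [0.1078 0.1081 0.1083 0.1085 0.109  0.109 ] y range -0.0186 0.019
  ledge ((637.8541259765625, -12.833297729492188), (66.29561614990234, 90.7089614868164), 73.84441375732422)
  pin 84 ((653.6272583007812, -17.833642959594727), 10.663243293762207) [ 0.6536 -0.0177]
  clip 152 [ 0.6246 -0.0095] ((626.6447143554688, -8.784704208374023), (36.70817947387695, 40.060462951660156), 18.086950302124023)
  binrim ((748.576171875, -43.51423645019531), (320.40478515625, 151.17449951171875), 74.11457061767578)
scene handle mid [ 0.4371 -0.2684] yaw -11.59 len 0.0743 0.0173
  head x max [0.1075 0.1077 0.1079 0.108  0.1083 0.1085] y range -0.0184 0.0195
  ledge ((636.324951171875, -15.220321655273438), (65.93402862548828, 92.10006713867188), 74.14639282226562)
  pin 107 ((652.6023559570312, -19.963241577148438), 11.406450271606445) [ 0.6526 -0.0198]
  clip 161 [ 0.6241 -0.0123] ((624.0219116210938, -11.815605163574219), (42.50773620605469, 34.149173736572266), 74.06988525390625)
  binrim ((744.84521484375, -46.09416198730469), (320.1842346191406, 153.6896209716797), 74.11875915527344)
```

Both cameras agree to about 2 mm:
- **Fork:** origin ≈ (0.447,-0.269), yaw -11.5°, prong tips ≈ 108.5 mm ahead of the origin.
- **Pin:** ≈ (0.653,-0.0188), rack yaw ≈ -16°.
- **Clip:** about 20 mm short of home.

Sizes and heights match the description, so I grasp now.

```bash
cat > g.py <<'E'
from h import *
from cell import manip,inverse_kinematics,cams,order
def ori(yaw):
    c,s=np.cos(yaw),np.sin(yaw);return R.from_matrix(np.array([[0,0,-1],[-s,c,0],[c,s,0]]).T).as_rotvec()
FY=np.radians(-11.5);FO=np.array([.4468,-.2690]);RY=np.radians(-16.0);PIN=np.array([.6531,-.0188])
RX=np.array([np.cos(RY),np.sin(RY)]);RF=np.array([-RX[1],RX[0]])
def tcp(xy,zf):return np.r_[xy,zf-.010]   # TCP for the fork origin at xy, height zf
def say(t):
    s=manip.state();print(t,"t",round(float(s["clock"]),2),"tcp",np.round(s["tool_pos"],4),"F",np.round(s["contact_force"],2),"w",round(float(s["gripper_width"]),4));return s
E
python3 - <<'E'
from g import *
for yaw,xy in((FY,FO),(RY,PIN-RX*.18),(RY,PIN-RX*.12)):
    print(inverse_kinematics(tcp(xy,.072),ori(yaw)))
manip.set_gripper(.06,30)
manip.move_pose(tcp(FO,.15),ori(FY));say("above")
manip.move_linear(tcp(FO,.036),rate=.12);say("down")
manip.set_gripper(0,35);say("grip")
manip.move_linear(tcp(FO,.15),rate=.12);manip.dwell(.2);say("lift")
c=cams.capture("scene");np.savez("pics/s1.npz",**c);d=cams.capture("top");np.savez("pics/t1.npz",**d)
cv2.imwrite("pics/lift.png",np.hstack([cv2.resize(c["image"][100:300,80:330],None,fx=1.6,fy=1.6),cv2.resize(d["image"][130:330,230:480],None,fx=1.6,fy=1.6)]))
E
```

```text
[-0.58969466  0.1569548   2.08957293  0.          0.89506492 -1.95977812]
[ 1.23159141e-02  8.43867639e-02  2.17232498e+00 -4.44089210e-16
  8.84880909e-01 -1.27922773e+00]
[-1.97620165e-02  1.85556544e-01  2.05532389e+00 -4.44089210e-16
  9.00712224e-01 -1.31130566e+00]
above t 4.03 tcp [ 0.4472 -0.2686  0.1401] F [ 0.37  0.46 -0.45] w 0.0599
down t 5.13 tcp [ 0.4475 -0.2694  0.0267] F [ 0.06 -1.2   0.79] w 0.0599
grip t 5.83 tcp [ 0.4469 -0.2691  0.0262] F [-0.75  0.1   1.22] w 0.0196
lift t 7.12 tcp [ 0.4463 -0.2687  0.139 ] F [ 1.    0.63 -0.13] w 0.0195
```

View pics/lift.png

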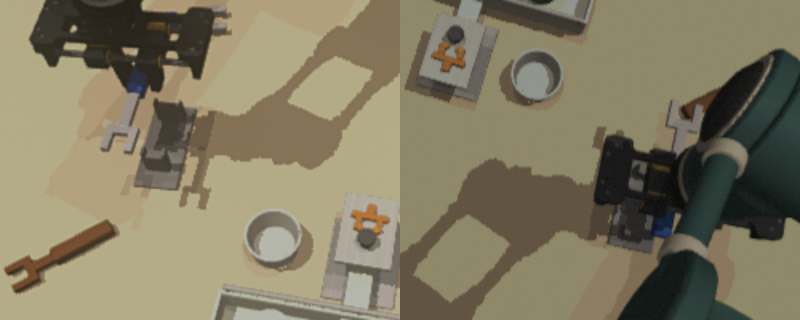

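The fork is held at width 19.5 mm, the head is visible at (122,138) in the left half, and the stand is empty. Next I go behind the clip and look from both cameras.

```bash
python3 - <<'E'
from g import *
xy=PIN-RX*.1835+RF*.0005
manip.move_pose(tcp(xy,.13),ori(RY));manip.move_linear(tcp(xy,.0725),rate=.1);manip.dwell(.3);say("pre")
ims=[]
for n,cr in(("scene",(190,270,260,360)),("top",(125,225,215,315))):
    c=cams.capture(n);np.savez(f"pics/{n}2.npz",**c);P=cloud(c)
    q=ray(c,np.argwhere(P[...,2]>-1)[:,::-1],.0855) if 0 else None
    rel=P[...,:2]-PIN;x=rel@RX;y=rel@RF
    hd=(x<-.050)&(x>-.115)&(abs(y)<.03)&(abs(P[...,2]-.0855)<.008)&(c["image"].max(-1)>60)
    if hd.sum():
        uv=np.argwhere(hd)[:,::-1];p=ray(c,uv,.0855)-PIN;X=p@RX;Y=p@RF
        print(n,hd.sum(),"tip x",np.sort(X)[-5:].round(4),"y",Y[X>-.1].min().round(4),Y[X>-.1].max().round(4),"z near/far",np.nanmedian(P[hd][X>-.09][:,2]).round(4),np.nanmedian(P[hd][X<-.09][:,2]).round(4))
    o=(mask(c,(4,150,80),(18,255,255))>0)&(abs(P[...,2]-.083)<.006)&(abs(x)<.06)
    p=ray(c,np.argwhere(o)[:,::-1],.083)-PIN;X=p@RX;Y=p@RF;t=X<X.min()+.008
    print("  clip x",X.min().round(4),X.max().round(4),"y",Y.min().round(4),Y.max().round(4),"tail y",Y[t].mean().round(4))
    H=(abs(P[...,2]-.095)<.004)&(np.hypot(x,y)<.018);p=ray(c,np.argwhere(H)[:,::-1],.095)-PIN;print("  pin",(p@RX).mean().round(4),(p@RF).mean().round(4))
    a,b,l,r=cr;ims.append(cv2.resize(c["image"][a:b,l:r],(400,int(400*(b-a)/(r-l)))))
h=max(i.shape[0] for i in ims);cv2.imwrite("pics/pre.png",np.hstack([cv2.copyMakeBorder(i,0,h-i.shape[0],0,0,0) for i in ims]))
E
```

```text
pre t 9.41 tcp [0.4774 0.0323 0.0632] F [-0.04 -0.52 -1.54] w 0.0198
scene 237 tip x [-0.0499 -0.0495 -0.0492 -0.0475 -0.0474] y -0.0293 0.0243 z near/far 0.086 0.0866
  clip x -0.047 -0.0128 y -0.0226 0.02 tail y -0.0012
  pin -0.0002 -0.001
top 12 tip x [-0.0558 -0.0552 -0.0546 -0.0524 -0.0522] y -0.0247 -0.0012 z near/far 0.0782 nan
  clip x -0.0477 -0.0124 y -0.0208 0.022 tail y 0.001
  pin 0.0 0.0011
  return np.nanmean(a, axis, out=out, keepdims=keepdims)
```

View pics/pre.png

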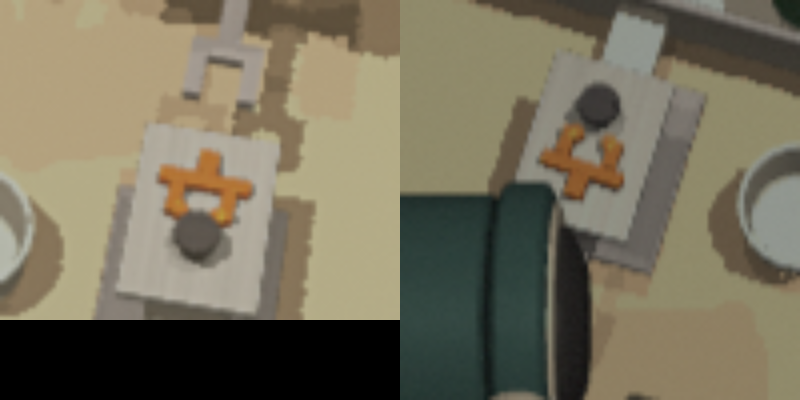

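Left (scene view): the fork prongs at (190,95) and (246,102) stand behind the ledge, lined up with the clip tail at (208,158). Right (top view): the arm hides the fork. I check tip position, level and lateral alignment numerically.

```bash
python3 - <<'E'
from h import *
import numpy as np
PIN=np.array([.6531,-.0188]);RY=np.radians(-16);RX=np.array([np.cos(RY),np.sin(RY)]);RF=np.array([-RX[1],RX[0]])
c=dict(np.load("pics/scene2.npz"));P=cloud(c);rel=P[...,:2]-PIN;x=rel@RX
hd=(abs(rel@RF)<.04)&(x<-.066)&(x>-.15)&(abs(P[...,2]-.085)<.009)
p=ray(c,np.argwhere(hd)[:,::-1],.0855)-PIN;X=p@RX;Y=p@RF;Z=P[hd][:,2]
for a in np.arange(-.15,-.066,.004):
    m=(X>=a)&(X<a+.004)
    if m.sum():print(a.round(3),m.sum(),"y",Y[m].min().round(4),Y[m].max().round(4),Y[m].mean().round(4),"z",np.median(Z[m]).round(4))
E
```

```text
-0.15 9 y -0.0058 0.0062 -0.0006 z 0.0867
-0.146 10 y -0.0055 0.0048 0.0004 z 0.0874
-0.142 10 y -0.0051 0.0054 0.0002 z 0.0867
-0.138 11 y -0.0061 0.0057 -0.0007 z 0.0866
-0.134 10 y -0.0058 0.0044 0.0001 z 0.0865
-0.13 10 y -0.0055 0.005 -0.0002 z 0.0869
-0.126 10 y -0.0048 0.0053 -0.0005 z 0.0864
-0.122 11 y -0.0064 0.004 -0.0008 z 0.086
-0.118 10 y -0.0058 0.0046 -0.0006 z 0.086
-0.114 11 y -0.0067 0.005 -0.0014 z 0.0865
-0.11 29 y -0.0184 0.0156 -0.0007 z 0.0867
-0.106 32 y -0.0181 0.0162 -0.0012 z 0.0866
-0.102 32 y -0.019 0.0168 -0.0009 z 0.0869
-0.098 30 y -0.0187 0.0151 -0.0015 z 0.0854
-0.094 17 y -0.0183 0.0157 -0.0003 z 0.0866
-0.09 16 y -0.0192 0.0163 -0.0014 z 0.0866
-0.086 16 y -0.0189 0.0147 -0.0037 z 0.0867
-0.082 18 y -0.0182 0.0153 -0.0015 z 0.087
-0.078 16 y -0.0194 0.0158 0.0005 z 0.0824
-0.074 5 y -0.0172 0.0161 0.0012 z 0.0792
```

Tips are at -76 mm, level at about 86.5 mm top, and prong centre and tail both read -1.2 mm sideways. I drop 1 mm, close in, then push in small steps while watching the force.

```bash
cat > push.py <<'E'
from g import *
def ax(n=4):
    f=[]
    for _ in range(n):manip.dwell(.02);f.append(manip.state()["contact_force"])
    return -(np.mean(f,0)[:2]@RX)
x0=-.1835
at=lambda d:tcp(PIN+RX*(x0+d)+RF*.0005,.0715)
manip.move_linear(at(0),rate=.03);manip.move_linear(at(.036),rate=.04);manip.dwell(.3)
b=ax(12);say("base %.2f"%b);d=.036;peak=0;log=[]
while d<.0655:
    d+=.0005;manip.move_linear(at(d),rate=.01);f=ax()-b;peak=max(peak,f)
    r=(np.array(manip.state()["tool_pos"][:2])-PIN)@RX-x0
    log.append((round(d*1e3,1),round(r*1e3,1),round(float(f),1)))
    if f>16 or (d>.0575 and peak>4 and f>9):break
print(log);say("end");c=cams.capture("scene");np.savez("pics/scene3.npz",**c);cv2.imwrite("pics/push.png",cv2.resize(c["image"][190:270,260:360],None,fx=5,fy=5))
E
python3 push.py
```

```text
base -0.07 t 11.31 tcp [0.5114 0.0224 0.0615] F [-0.5  -0.3  -0.13] w 0.0193
[(36.5, np.float64(36.5), -0.1), (37.0, np.float64(37.0), 0.2), (37.5, np.float64(37.5), 0.0), (38.0, np.float64(38.0), -0.2), (38.5, np.float64(38.5), 0.2), (39.0, np.float64(39.0), 0.1), (39.5, np.float64(39.5), -0.2), (40.0, np.float64(40.0), -0.1), (40.5, np.float64(40.5), -0.4), (41.0, np.float64(41.1), -0.4), (41.5, np.float64(41.5), -0.3), (42.0, np.float64(42.0), 0.1), (42.5, np.float64(42.5), 0.0), (43.0, np.float64(43.0), 0.3), (43.5, np.float64(43.6), 0.0), (44.0, np.float64(44.0), 0.3), (44.5, np.float64(44.5), 0.2), (45.0, np.float64(45.0), 0.1), (45.5, np.float64(45.5), 0.4), (46.0, np.float64(46.0), -0.2), (46.5, np.float64(46.5), 0.1), (47.0, np.float64(47.1), -0.1), (47.5, np.float64(47.5), -0.1), (48.0, np.float64(47.9), 0.9), (48.5, np.float64(48.3), 1.0), (49.0, np.float64(48.8), 2.3), (49.5, np.float64(49.0), 3.7), (50.0, np.float64(49.2), 4.9), (50.5, np.float64(49.6), 5.3), (51.0, np.float64(49.9), 5.5), (51.5, np.float64(50.3), 5.8), (52.0, np.float64(50.8), 5.9), (52.5, np.float64(51.5), 5.1), (53.0, np.float64(52.1), 5.3), (53.5, np.float64(53.0), 5.0), (54.0, np.float64(54.1), 4.1), (54.5, np.float64(55.2), 2.5), (55.0, np.float64(55.4), 2.3), (55.5, np.float64(55.7), 2.8), (56.0, np.float64(56.1), 1.7), (56.5, np.float64(56.6), 1.7), (57.0, np.float64(57.2), 1.0), (57.5, np.float64(57.9), 1.0), (58.0, np.float64(58.2), 0.6), (58.5, np.float64(58.6), 0.7), (59.0, np.float64(59.1), 0.2), (59.5, np.float64(59.6), -0.5), (60.0, np.float64(60.1), -0.1), (60.5, np.float64(60.6), 0.1), (61.0, np.float64(61.0), -0.1), (61.5, np.float64(61.2), 1.4), (62.0, np.float64(61.2), 3.7), (62.5, np.float64(61.2), 5.9), (63.0, np.float64(61.3), 6.4), (63.5, np.float64(61.3), 7.0), (64.0, np.float64(61.3), 8.3), (64.5, np.float64(61.3), 9.4)]
end t 29.36 tcp [0.5357 0.0151 0.0602] F [-8.05  2.9   0.23] w 0.0198
```

View pics/push.png

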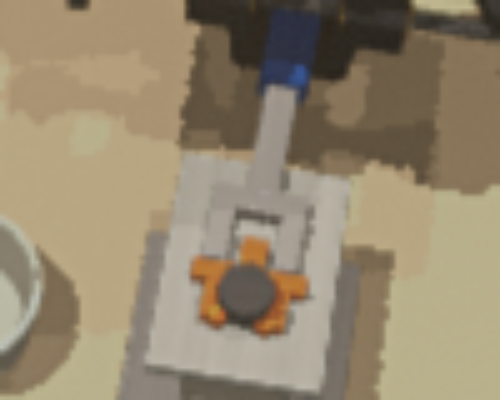

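The force peaked at 5.9 N, dropped away, then turned solid at 61.2 mm travel, where 61 was expected. The picture shows the jaws closed round the pin head at (247,292) with the bar behind it. I back off, return above the stand and check the fork before lowering it.

```bash
python3 - <<'E'
from g import *
at=lambda d,z:tcp(PIN+RX*(-.1835+d)+RF*.0005,z)
manip.dwell(.1);manip.move_linear(at(.060,.0715),rate=.02);manip.move_linear(at(-.005,.0715),rate=.06);manip.move_linear(at(-.005,.14),rate=.12);say("back")
c=cams.capture("scene");P=cloud(c);rel=P[...,:2]-PIN;x=rel@RX
o=(mask(c,(4,150,80),(18,255,255))>0)&(abs(P[...,2]-.083)<.006)&(abs(x)<.06)
p=ray(c,np.argwhere(o)[:,::-1],.083)-PIN;X=p@RX;Y=p@RF
print("clip x",X.min().round(4),X.max().round(4),"y",Y.min().round(4),Y.max().round(4),"tail",Y[X<X.min()+.008].mean().round(4),"z",np.nanmedian(P[o][:,2]).round(4))
manip.move_pose(tcp(FO,.15),ori(FY));manip.dwell(.3);say("above")
FX=np.array([np.cos(FY),np.sin(FY)]);FF=np.array([-FX[1],FX[0]])
def head(c):
    P=cloud(c);r=P[...,:2]-FO;h=(abs(r@FF)<.03)&(r@FX>.05)&(r@FX<.125)&(abs(P[...,2]-.163)<.012)
    p=ray(c,np.argwhere(h)[:,::-1],.163)-FO;X=p@FX;Z=P[h][:,2];return h.sum(),np.sort(X)[-3:].round(4),(p@FF).mean().round(4),"slope",np.polyfit(X,Z,1).round(4)
print("before",head(dict(np.load("pics/s1.npz"))));print("now",head(cams.capture("scene")))
E
```

```text
back t 31.83 tcp [0.4716 0.0336 0.1295] F [ 0.39 -0.39 -1.69] w 0.0195
clip x -0.0257 0.0101 y -0.0211 0.0193 tail -0.0008 z 0.0834
above t 33.35 tcp [ 0.4472 -0.2681  0.14  ] F [-0.64  0.79 -0.73] w 0.0193
before (np.int64(379), array([0.1102, 0.1109, 0.1111]), np.float64(0.0006), 'slope', array([-0.0378,  0.164 ]))
now (np.int64(377), array([0.1102, 0.1109, 0.1111]), np.float64(0.0009), 'slope', array([-0.0396,  0.1654]))
```

The clip spans -25.7 to +10.1 mm, as it should at home (-27 to +10). The fork sits in the grip exactly as before, so I lay it down.

```bash
python3 - <<'E'
from g import *
manip.move_linear(tcp(FO,.045),rate=.1);manip.move_linear(tcp(FO,.0363),rate=.02);manip.dwell(.2);say("down")
manip.set_gripper(.05);manip.dwell(.2);manip.move_linear(tcp(FO,.16),rate=.1)
manip.move_pose([.35,-.05,.25],ori(FY));manip.dwell(.3);say("clear")
import meas
for n in("top","scene"):
    c=cams.capture(n);np.savez(f"pics/{n}4.npz",**c);cv2.imwrite(f"pics/{n}4.png",c["image"]);P=cloud(c)
    bs=[x for x in blobs(mask(c,(105,120,40),(130,255,255))) if np.nanmedian(P[x][:,2])>.04]
    for b in bs:
        b&=abs(P[...,2]-.054)<.004;p=ray(c,np.argwhere(b)[:,::-1],.054);m,d=meas.axis_of(p);print(n,b.sum(),m.round(4),np.degrees(np.arctan(d[1]/d[0])).round(1),"z",np.nanmedian(P[b][:,2]).round(4))
    b0=[x for x in blobs(mask(dict(np.load(f"pics/{n}0.npz")),(105,120,40),(130,255,255)))]
    c0=dict(np.load(f"pics/{n}0.npz"));P0=cloud(c0)
    for b in b0:
        if np.nanmedian(P0[b][:,2])>.04:b&=abs(P0[...,2]-.054)<.004;print("  start",b.sum(),ray(c0,np.argwhere(b)[:,::-1],.054).mean(0).round(4))
E
```

```text
down t 35.38 tcp [ 0.4468 -0.269   0.0263] F [-0.29 -0.91  0.33] w 0.0195
clear t 38.9 tcp [ 0.3501 -0.0505  0.2495] F [ 0.   -0.68 -0.2 ] w 0.0497
top 365 [ 0.4378 -0.2626] -13.3 z 0.0539
  start 356 [ 0.4369 -0.2657]
scene 232 [ 0.4384 -0.2659] -13.5 z 0.0545
  start 232 [ 0.4382 -0.2688]
```

View pics/scene4.png

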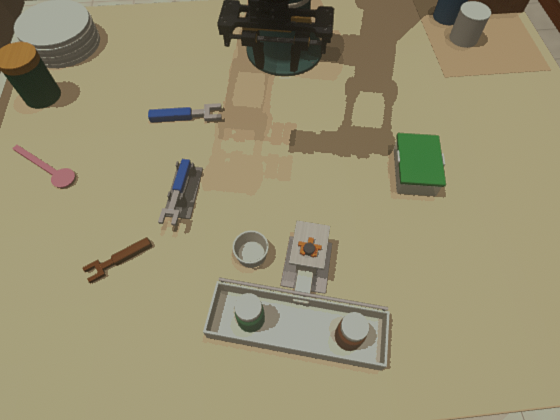

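The fork is back in the stand, released. Its height is unchanged at 54 mm, it moved about 3 mm sideways and 2° in yaw within the cheeks' play, and less than 1 mm lengthwise. In the picture the clip surrounds the pin at (309,249), and the jars, ramekin and snack box have not moved. I hand in.

```bash
python3 -c "
from cell import order;print(order.close_job())"
```

```text
the job is handed in; nothing more can be done
None
```

The orange clip is snapped home on the pin, and the smaller blue fork is back in its stand and released. I handed the job in at about 39 s of the 67 s allowed; no verdict is reported.

- **Push:** resistance peaked at about 5.9 N and fell to about zero. It turned solid at 61.2 mm of travel, where I expected 61. I stopped at 9.4 N, well under the 22 N limit.
- **Clip:** after I backed off, it measured x -25.7 to +10.1 mm from the pin's axis, against a nominal -27 to +10, and flat at the right height.
- **Fork:** its height in the stand is the same as at the start and it moved less than 1 mm lengthwise.
- **Disagreement:** the fork lies about 3 mm sideways and 2° in yaw from how I found it. That is within the cheeks' play. I did not measure the stand's own axis separately, so the 8 mm sideways limit is inferred from that play.
- **Other objects:** the jars, ramekin and snack box look unmoved in the last picture; I did not measure them.

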